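Scan the doser, then unscrew its orange cap of unknown thread

TASK

Log the produce-wash doser and open it for refilling: pick up the hand scanner, hold it upright and steady in the air with its window some 5 to 10 cm straight above the barcode label for about two seconds, and stand it back in its dock. Then take off the orange cap: nobody knows if its thread is normal or reversed, so if it will not turn one way try the other, unscrew it and lift it straight up well clear of its neck (a hand's breadth), and finish while still holding it there, level and still. Leave the blue cap on and the other things where they are.

Things in the scene. Friction and masses are not known exactly. Their poses are not given: they have to be found in the camera images.
- doser: twin-tank doser of a produce washer, fixed: white box 200 x 340 x 110 mm (x, y, z) with a flat grey deck; origin at the centre of its underside, z up. Two equal filler necks stand on the deck, each closed by a cap; which cap is on which neck varies. A barcode label lies on the deck.
- neck_a (a point): point on the deck at the foot of one filler neck, doser-frame (30, 80, 110) mm. Necks are 45 mm across their lugs and 24 mm tall; a cap's skirt covers them
- neck_b (a point): the same for the other neck, doser-frame (30, -80, 110) mm
- label (a point): centre of the white barcode label (44 x 64 mm) lying flat on the doser's deck, on the robot's side of the caps and midway between them, 110 mm above the table; 103 mm from either cap's middle
- orange_cap: orange filler cap, loose, about 70 g, the one to take off: ribbed round skirt 59 mm across and 27 mm tall, upright grip bar on top. Origin: centre of the skirt's lower rim, z up; closed, it is 4 mm above the doser's deck with its bar along the doser's x. Quarter-turn lug thread of unknown hand, which varies from start to start and is not tied to colour or neck; about 2 mm sideways play.
- orange_bar (a point): middle of the orange cap's grip bar, 42 mm above the cap's origin; bar 52 mm long (cap x), 14 mm thick (cap y), 30 mm tall. Turned the wrong way the cap stops hard after about 0.15 rad; the right way it runs easily and is free from 0.75 rad on (0.85 to 2.2 rad will do), then lifts straight up, clear of the neck once 25 mm up. Until turned, its lugs let it lift only about 1 mm.
- blue_cap: blue filler cap, same shape and frame as the orange one, on the other neck; it stays on
- scanner: handheld barcode scanner, loose, 160 g (varies), 118 mm tall, standing nose down in its dock: black nose 46 x 36 x 34 mm (x, y, z) at the bottom, above it a yellow upright handle 34 x 28 mm (x, y) from 34 to 118 mm. Origin: centre of the reading window in its underside; it reads straight down, along its -z
- dock: scanner dock, fixed: black plate 120 x 110 x 8 mm with a pocket in its middle, 60 x 48 mm inside (x, y), its floor 8 mm and its rim 24 mm above the table; origin at the centre of its underside, z up, axes as the scanner's when it is parked (either way round is fine)
- tomato_tray: bystander: pink tray 120 x 170 x 35 mm of tomatoes beyond the work, origin centre of underside
- tape_roll: bystander: cardboard-brown ring lying flat, 100 mm across, 48 mm tall, origin centre of underside
- tray_stack: bystander: stack of lilac trays 140 x 190 x 60 mm, origin centre of underside
- jug: bystander: white bottle, 72 mm across, 200 mm tall, at the far left, origin centre of underside
- brush: bystander: hand brush lying at the right side
Things that resemble listed ones, but are neither listed nor needed, are in the scene too. Leave any green look-alike of the scanner alone. What is shaped like the orange_cap but green is not meant.

How it is judged:
On the way, in this order (a step that is already met when the one before it is completed fails the run):
1. the scanner is held upright and steady, clear of everything, with its window 30 to 130 mm above the label and within 18 mm of it sideways, for 1.2 s, the orange cap closed (horizontal distance between scanner and label below 0.018 m and z of scanner in the frame of doser between 0.14 and 0.24 m and angle between scanner's own z axis and vertical below 0.2 rad and linear speed of scanner below 0.03 m/s and contact force between scanner and the fingers above 0.5 N and contact force between scanner and doser below 0.2 N and z of orange_cap in the frame of doser between 0.108 and 0.122 m and x of orange_cap in the frame of doser between 0.022 and 0.038 m), for 1.2 s.
2. the scanner stands upright in its dock, let go, and the orange cap is still closed (horizontal distance between scanner and dock below 0.014 m and z of scanner in the frame of dock between 0.003 and 0.013 m and angle between scanner's own z axis and vertical below 0.12 rad and contact force between scanner and the fingers below 0.1 N and linear speed of scanner below 0.03 m/s and z of orange_cap in the frame of doser between 0.108 and 0.122 m and x of orange_cap in the frame of doser between 0.022 and 0.038 m), for 0.2 s.
3. the orange cap is off its neck, in the fingers (z of orange_cap in the frame of doser above 0.145 m and contact force between orange_cap and the fingers above 0.5 N), for 0.2 s.
At the end, for the whole second after the job is handed in: Orange cap held in the fingers over the doser (within 135 mm of its middle), rim 164 mm or more above the table (50 mm lift), within 0.35 rad of level, under 30 mm/s, touching nothing else; blue cap closed; scanner upright in its dock (14 mm, 0.12 rad), not touched (z of orange_cap in the frame of doser above 0.164 m and contact force between orange_cap and the fingers above 0.5 N and contact force between orange_cap and doser below 0.1 N and contact force between orange_cap and blue_cap below 0.1 N and contact force between orange_cap and scanner below 0.1 N and angle between orange_cap's own z axis and vertical below 0.35 rad and linear speed of orange_cap below 0.03 m/s and horizontal distance between orange_cap and doser below 0.135 m and z of blue_cap in the frame of doser between 0.108 and 0.122 m and x of blue_cap in the frame of doser between 0.022 and 0.038 m and horizontal distance between scanner and dock below 0.014 m and z of scanner in the frame of dock between 0.003 and 0.013 m and angle between scanner's own z axis and vertical below 0.12 rad and contact force between scanner and the fingers below 0.1 N); the arm keeps its last pose, push and grip.
It fails at once if the blue cap is pushed or taken from its place by more than 10 mm (distance of blue_cap from where it was at the start of the episode above 0.01 m).
It fails at once if a bystander (tomatoes, tape roll, tray stack, jug or brush) is shifted more than 30 mm (distance of any of tomato_tray, tape_roll, tray_stack, jug, brush from where it was at the start of the episode above 0.03 m).
It also fails if it takes over 72 s, if anything falls off the work surface, if the arm or the gripper's body presses on something with over 40 N, if the wrist force passes 120 N, or if a joint passes its speed limit or range.

ROBOT

A 7-joint arm with a two-finger parallel gripper is mounted at the origin on the work surface. World frame = base frame: x ahead of the robot, y to its left, z up, the work surface at z = 0. Lengths are in m, angles in rad, forces in N, time in s.
With the tool pointing down it reaches from about 0.4 to 0.85 m from the base axis. Payload 4.5 kg.
Tool frame: the origin (TCP) lies at the centre of the arm's flange, where the gripper is bolted on; the fingertips stand r.tcp_to_tips ahead of it and the grasp point (between the pads) lies 147 mm ahead of it (r.tcp_to_tips is the distance from the TCP to the fingertips, in m); x points along the fingers, y is the direction in which the jaws open and shut, and the axes are right-handed (so a half turn about x gives the same grasp; the last joint's range is limited). The gripper opens to 88 mm and grips with 3 to 60 N. Pads are 18 mm wide; open, the fingers measure 123 mm over their backs; the gripper's body (75 mm by 187 mm) begins 45 mm behind the grasp point.
Start: joints at [-1.292, 0.689, -0.195, 1.565, 0.157, 0.902, -0.215], TCP at [0.151, 0.606, 0.405] pointing down, gripper open.
Joint ranges: [-3.01, 3.01], [-0.46, 2.08], [-1.47, 1.51], [0.13, 2.56], [-1, 4.14], [0.04, 2.09], [-2.66, 2.66]. Speed limits (rad/s): [2.57, 2.57, 3.14, 3.14, 3.14, 3.14, 3.14].

INTERFACE

Orientations are given as a unit quaternion [x, y, z, w].
In Python, from plant import r, eyes gives the robot as it stands.
- The arm moves only by the tool carry_out, never from a script. Its argument "targets" is text: rows parted by semicolons, each of 5 numbers parted by spaces: the opening, from 0 (shut) to 1 (fully open), then the shift along the tool's x, y, z in mm, then the turn about the tool's x in rad. A call has 1 to 20 rows; each row shifts and turns the commanded pose from where the row before left it, along the tool's axes as they then stand; what a row does not reach is not made up. A row lasts 1/12 s, in which the tool goes at most 41.7 mm and 7.16 degrees, less where a joint would pass 70% of its speed; a pose out of reach is approached as far as the arm can. A call is refused whole if a number of a shift passes 41.7 or a number of a turn 0.125, either way. A call with a gripper value outside its range is refused whole. The fingers move at their own pace and stop on an object; "force" is the grip in N (left out, the last holds). Time passes only in rows, so rows that do not move let the fingers close. It gives the time, the measured TCP pose, the force and the opening at its end, in the units of the state.
- r.get_state(): the state, without advancing time (a new reading comes with each control period).
- eyes.snapshot(name): name is "scene" or "side" or "wrist"; returns (picture, depth): 384x512x3 uint8, blue, green, red; 384x512 float32, m along the optical axis (not along the pixel's ray), 0 where there is no reading.
- eyes.camera_params(name): a dict with "intrinsics" (3x3 intrinsics, pixels), "rvec" (rotation vector, rad) and "tvec" (3), from world to camera coordinates, as OpenCV has them; the wrist camera has in their place "T_tool_cam" (4x4, takes a point from camera to tool coordinates, whose origin is the TCP and whose axes are the tool frame's). Camera axes: x right, y down, z forward; pixel columns grow to the right and rows downward; lengths in m; the calibration is good to about 2 mm. The wrist camera is an equidistant fisheye: a pixel r from the principal point sees the ray r / f radians off the axis. A picture is of the moment at which its call begins: read the wrist's pose just before it. camera_params takes no time and is no camera call.
- r.finish_job(): hands the job in, once; it reports no verdict.
The state is a dict: "clock": time; "q": joint angles; "qd": joint speeds; "joint_torque": joint torques, N m; "tool_pos": TCP position; "eef_rot": TCP orientation; "contact_force": force on the tool from outside, world axes, zero at the start; "moment": the same for the moment, N m; "opening": opening from 0.0 (shut) to 1.0 (fully open).
Only numpy, scipy, OpenCV 4.12 (cv2) and the standard library are available. Lean on these libraries where they do the work, as an engineer would, in place of code of your own. Each camera call takes 0.05 s, during which the arm holds its last target.

## Working session

There is one attempt and no reset: what is moved stays moved. The work goes in short steps, Python scripts to look and compute and a tool call to move; the robot and the scene stay as the last step left them, time stands still between calls to the robot, and variables do not carry over. Pictures are saved under pics/ and viewed, and the job is handed in when it is done.

Besides the shell and the picture viewer there is one more tool, called after "Emit:" by a JSON object that holds its "fn" and its "kwargs", one argument or row to a line. carry_out: Moves the arm, as the interface text tells. Its arguments: {"type":"object","properties":{"targets":{"type":"string"},"force":{"type":"number"}},"required":["targets"]}

```bash
ls; mkdir -p pics
cat > h.py <<'E'
import numpy as np, cv2
from plant import r, eyes
from scipy.spatial.transform import Rotation as R
def cam(n):
    p=eyes.camera_params(n); return p
def T_wc(n):
    p=cam(n); M=np.eye(4); M[:3,:3]=cv2.Rodrigues(np.array(p["rvec"],float))[0]; M[:3,3]=np.array(p["tvec"]).ravel(); return np.array(p["intrinsics"]),M
def depthpt(n,D,u,v):
    K,M=T_wc(n); z=D[int(round(v)),int(round(u))]
    pc=np.array([(u-K[0,2])/K[0,0]*z,(v-K[1,2])/K[1,1]*z,z,1]); return (np.linalg.inv(M)@pc)[:3]
def ray(n,u,v):
    K,M=T_wc(n); Mi=np.linalg.inv(M); d=Mi[:3,:3]@np.array([(u-K[0,2])/K[0,0],(v-K[1,2])/K[1,1],1]); return Mi[:3,3],d/np.linalg.norm(d)
def tri(n1,p1,n2,p2):
    o1,d1=ray(n1,*p1); o2,d2=ray(n2,*p2)
    A=np.stack([d1,-d2],1); s=np.linalg.lstsq(A,o2-o1,rcond=None)[0]
    a=o1+s[0]*d1; b=o2+s[1]*d2; return (a+b)/2, np.linalg.norm(a-b)
def onplane(n,u,v,z):
    o,d=ray(n,u,v); return o+d*(z-o[2])/d[2]
E
python3 - <<'E'
from h import *
np.set_printoptions(precision=4,suppress=True)
s=r.get_state(); print(s, r.tcp_to_tips)
for n in ["scene","side","wrist"]:
    p,d=eyes.snapshot(n); cv2.imwrite(f"pics/{n}0.png",p); np.save(f"{n}0d.npy",d); print(n,cam(n))
E
```

```text
pics
{'clock': 0.0, 'q': array([-1.2922,  0.69  , -0.1945,  1.5663,  0.1573,  0.9025, -0.2151]), 'qd': array([-0.0002, -0.0021, -0.0007,  0.0012, -0.0003, -0.0002,  0.0007]), 'joint_torque': array([ -0.0004, -52.7572,  -1.2667, -15.3433,  -0.0526,   0.0065,
         0.0002]), 'tool_pos': array([0.1514, 0.6061, 0.4039]), 'eef_rot': array([ 0.0856,  0.7019, -0.0869,  0.7018]), 'contact_force': array([0.2203, 0.4547, 0.3339]), 'moment': array([0.004 , 0.0354, 0.0072]), 'opening': 0.9960420888670759} 0.166
scene {'intrinsics': array([[359.5088,   0.    , 254.0084],
       [  0.    , 359.5088, 186.7797],
       [  0.    ,   0.    ,   1.    ]]), 'rvec': array([ 1.0085,  2.3676, -1.0997]), 'tvec': array([ 0.3776, -0.1698,  1.7439])}
side {'intrinsics': array([[402.8494,   0.    , 257.6952],
       [  0.    , 402.8494, 185.696 ],
       [  0.    ,   0.    ,   1.    ]]), 'rvec': array([ 0.1614, -2.8892,  1.0984]), 'tvec': array([0.5627, 0.1077, 1.3533])}
wrist {'intrinsics': array([[297.3186,   0.    , 255.8647],
       [  0.    , 297.3186, 188.4198],
       [  0.    ,   0.    ,   1.    ]]), 'T_tool_cam': array([[ 0.0002, -0.2609,  0.9654,  0.0203],
       [ 1.    , -0.0002, -0.0003,  0.0006],
       [ 0.0002,  0.9654,  0.2609, -0.0664],
       [ 0.    ,  0.    ,  0.    ,  1.    ]])}
```

View pics/scene0.png

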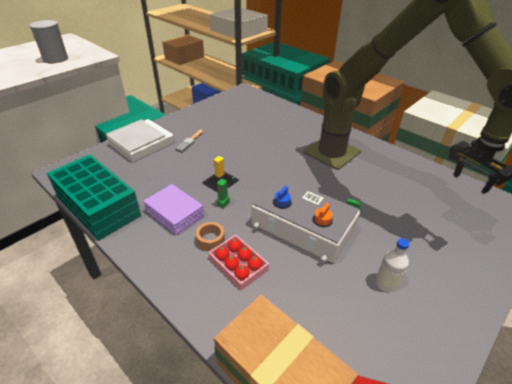

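View pics/side0.png

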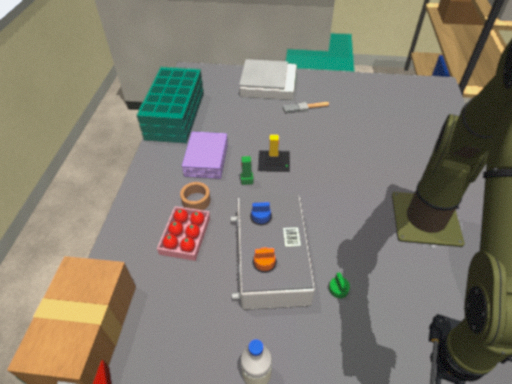

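View pics/wrist0.png

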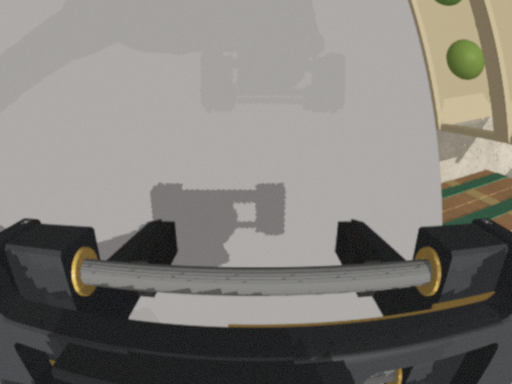

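The scene picture shows the yellow scanner in its black dock at about (219,168), with a green look-alike at (222,194). The blue cap is at (284,198), the orange cap at (323,214), the label at (313,197) and a green cap at (354,202). In the side picture these are at (274,147), (246,170), (261,212), (264,259), (291,237) and (340,286). The yellow scanner in the dock and the orange cap on the deck fit the description. I'll enlarge to confirm and measure.

Run:
```python
from h import *
a=cv2.imread("pics/scene0.png"); b=cv2.imread("pics/side0.png")
def crop(im,x,y,w,h,k): return cv2.resize(im[y:y+h,x:x+w],None,fx=k,fy=k,interpolation=cv2.INTER_CUBIC)
cv2.imwrite("pics/c1.png",crop(a,190,145,180,120,4.4))
cv2.imwrite("pics/c2.png",crop(b,225,190,100,125,4.8))
cv2.imwrite("pics/c3.png",np.hstack([crop(a,190,145,60,70,6),crop(b,235,125,65,70,6)]))
```

```text
(no output)
```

View pics/c1.png

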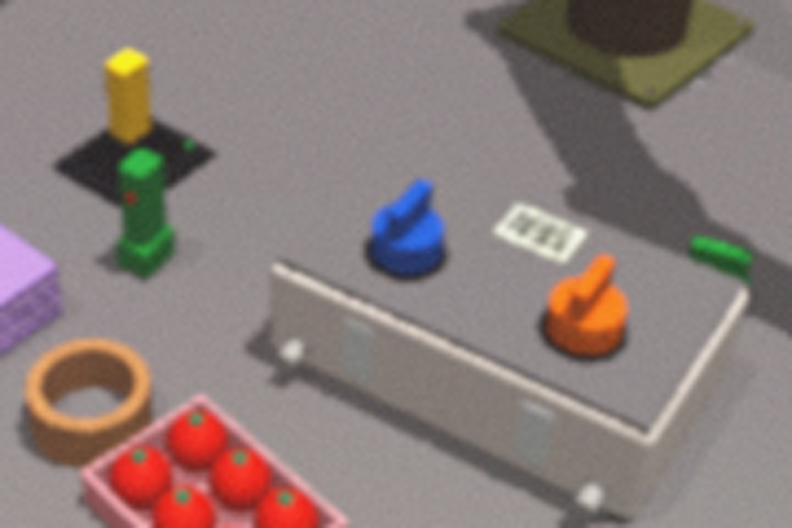

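View pics/c2.png

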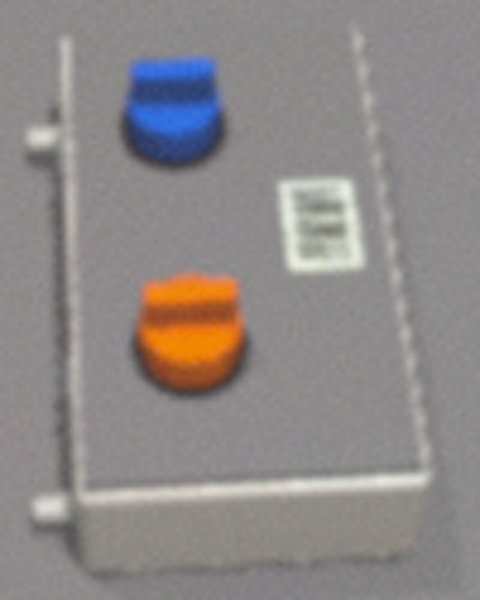

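View pics/c3.png

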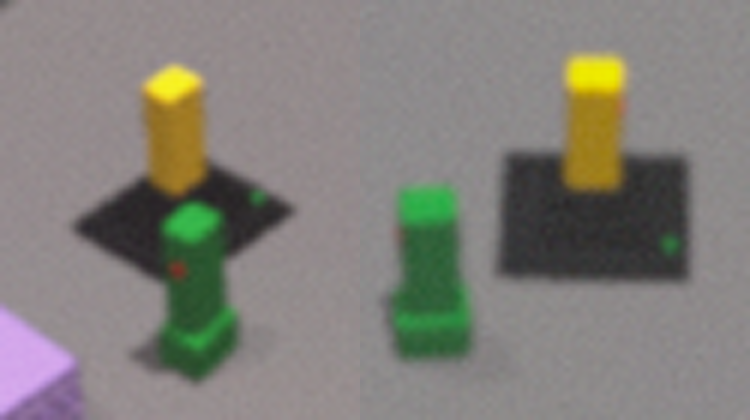

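Run:
```python
from h import *
np.set_printoptions(precision=4,suppress=True)
S=np.load("scene0d.npy"); D=np.load("side0d.npy")
c1=lambda x,y:(190+(x)/4.4-.4,145+y/4.4-.4)
c2=lambda x,y:(225+x/4.8-.4,190+y/4.8-.4)
c3=lambda x,y:(190+x/6-.4,145+y/6-.4)
c3b=lambda x,y:(235+(x-360)/6-.4,125+y/6-.4)
for nm,a,b in [("scan top",c3(174,85),c3b(596,77)),("label",c1(540,232),c2(320,225)),
 ("deck nearcorner",c1(650,437),c2(80,492)),("deck corner2",c1(745,292),c2(428,480)),("deck corner3",c1(275,265),c2(65,40)),
 ("barO end far",c1(603,262),c2(238,284)),("barB near/robot end",c1(424,186),c2(213,66)),
 ("dock right corner",c3(295,210),c3b(688,278)),("dock left corner",c3(75,226),c3b(503,155)),("dock green",c3(258,198),c3b(671,244))]:
    p,e=tri("scene",a,"side",b); print(nm,np.array(a),np.array(b),p,"gap",round(e,4),"depth",depthpt("scene",S,*a),depthpt("side",D,*b))
# yellow top cloud, orange etc cloud from depth
for n,Dp in (("scene",S),("side",D)):
    im=cv2.imread(f"pics/{n}0.png"); hsv=cv2.cvtColor(im,cv2.COLOR_BGR2HSV)
    for c,lo,hi in (("yellow",(22,150,100),(34,255,255)),("orange",(5,200,120),(17,255,255)),("blue",(108,160,60),(125,255,255))):
        m=cv2.inRange(hsv,lo,hi); nl,l,st,ce=cv2.connectedComponentsWithStats(m)
        for i in range(1,nl):
            if st[i,4]>60:
                v,u=np.where(l==i); P=np.array([depthpt(n,Dp,a,b) for a,b in zip(u,v)])
                print(n,c,st[i],ce[i],"med",np.median(P,0),"min",np.percentile(P,3,axis=0),"max",np.percentile(P,97,axis=0))
```

```text
scan top [218.6    158.7667] [273.9333 137.4333] [ 0.5315 -0.2176  0.1187] gap 0.0038 depth [ 0.5352 -0.2144  0.1242] [ 0.5312 -0.2109  0.122 ]
label [312.3273 197.3273] [291.2667 236.475 ] [0.444  0.1975 0.1078] gap 0.0032 depth [0.4468 0.1979 0.1116] [0.4442 0.2019 0.1113]
deck nearcorner [337.3273 243.9182] [241.2667 292.1   ] [0.5651 0.3868 0.1025] gap 0.0011 depth [0.5644 0.386  0.1019] [0.5653 0.3867 0.1012]
deck corner2 [358.9182 210.9636] [313.7667 289.6   ] [0.3739 0.3536 0.095 ] gap 0.0025 depth [0.3823 0.3558 0.1036] [ 0.3659  0.3048 -0.0004]
deck corner3 [252.1    204.8273] [238.1417 197.9333] [0.6214 0.061  0.0991] gap 0.0045 depth [0.6227 0.0607 0.1024] [0.6209 0.0663 0.1021]
barO end far [326.6455 204.1455] [274.1833 248.7667] [0.4885 0.2815 0.1599] gap 0.0016 depth [0.5011 0.2887 0.172 ] [0.4902 0.246  0.1064]
barB near/robot end [285.9636 186.8727] [268.975 203.35 ] [0.5173 0.1266 0.1623] gap 0.0 depth [0.5242 0.1317 0.1694] [0.517  0.1308 0.1673]
dock right corner [238.7667 179.6   ] [289.2667 170.9333] [ 0.4672 -0.1682  0.0007] gap 0.0009 depth [ 0.4663 -0.1695 -0.
[... 1125 characters left out ...]
x [0.5351 0.3032 0.1721]
side orange [255 256  20  13 166] [264.6084 261.1024] med [0.5109 0.3081 0.1389] min [0.4891 0.2962 0.1299] max [0.5353 0.3207 0.1448]
side blue [437  57  11  19  98] [442.0816  67.1122] med [-0.4621 -1.5754 -0.3668] min [-0.4778 -1.6701 -0.4213] max [-0.4525 -1.4781 -0.3513]
side blue [253 203  16   6  70] [260.4714 204.8857] med [0.5413 0.1386 0.1675] min [0.5195 0.1319 0.1579] max [0.5597 0.1456 0.1727]
side blue [252 210  18  10 138] [261.0362 214.0652] med [0.5374 0.1504 0.1389] min [0.5155 0.138  0.1293] max [0.5628 0.1641 0.1461]
side blue [249 340  14  15 158] [255.3924 347.057 ] med [0.506  0.5599 0.1983] min [0.4939 0.5462 0.1951] max [0.5187 0.5728 0.2015]
```

```bash
cat >> h.py <<'E'
def axes():
    s=r.get_state(); return s,np.array(s["tool_pos"]),R.from_quat(s["eef_rot"]).as_matrix()
def info(label=""):
    s,p,A=axes(); yaw=np.arctan2(A[1,1],A[0,1])
    print(label,"t",round(s["clock"],2),"tcp",p,"grasp",p+.147*A[:,0],"yaw_y",round(yaw,4),"tilt",round(float(np.arccos(-A[2,0])),4),"F",np.array(s["contact_force"]),"M",np.array(s["moment"]),"open",round(s["opening"],3),"q",s["q"])
def go(tcp,yaw=None):
    """shift (mm, in present tool axes) to bring tcp there; turn needed to bring tool y to world yaw (mod pi)"""
    s,p,A=axes(); d=A.T@(np.array(tcp)-p)*1000
    out="shift mm "+str(np.round(d,1))
    if yaw is not None:
        y=np.arctan2(A[1,1],A[0,1]); dy=(yaw-y+np.pi/2)%np.pi-np.pi/2
        out+=f" turn {-dy:.3f} (after turn shift: {np.round(R.from_euler('x',-dy).as_matrix().T@d,1)})"
    print(out)
def wray(u,v,p,A):
    c=eyes.camera_params("wrist"); K=c["intrinsics"]; T=np.array(c["T_tool_cam"])
    x,y=(u-K[0,2])/K[0,0],(v-K[1,2])/K[1,1]; th=np.hypot(x,y)
    d=np.array([x/th*np.sin(th),y/th*np.sin(th),np.cos(th)]) if th>1e-9 else np.array([0,0,1.])
    return p+A@T[:3,3], A@T[:3,:3]@d
def wplane(u,v,z,p,A):
    o,d=wray(u,v,p,A); return o+d*(z-o[2])/d[2]
def tri2(r1,r2):
    (o1,d1),(o2,d2)=r1,r2
    s=np.linalg.lstsq(np.stack([d1,-d2],1),o2-o1,rcond=None)[0]; a=o1+s[0]*d1;b=o2+s[1]*d2
    return (a+b)/2,np.linalg.norm(a-b)
def wshot(name):
    s,p,A=axes(); im,d=eyes.snapshot("wrist"); cv2.imwrite(f"pics/{name}.png",im); np.savez(name+".npz",p=p,A=A,d=d); return p,A
np.set_printoptions(precision=4,suppress=True)
E
python3 - <<'E'
from h import *
info(); print(axes()[2]); go([.40,.20,.50],np.pi/2)
go([.40,-.15,.45],np.pi/2)
E
```

```text
t 0.15 tcp [0.1514 0.6061 0.4041] grasp [0.1514 0.606  0.2571] yaw_y 1.3261 tilt 0.0013 F [0.2705 0.4553 0.09  ] M [0.0131 0.0026 0.0196] open 1.0 q [-1.2922  0.6898 -0.1946  1.566   0.1573  0.9025 -0.2151]
[[-0.0002  0.2423  0.9702]
 [-0.0013  0.9702 -0.2423]
 [-1.     -0.0013  0.0001]]
shift mm [ -95.4 -333.9  339.6] turn -0.245 (after turn shift: [ -95.4 -406.3  248.6])
shift mm [ -45.  -673.4  424.4] turn -0.245 (after turn shift: [ -45.  -756.2  248.6])
```

Emit:
{"fn": "carry_out", "kwargs": {
  "targets": "1 -20 0 0 -0.061; 1 -20 0 0 -0.061; 1 -20 0 0 -0.061; 1 -20 0 0 -0.062; 1 0 -34 21 0; 1 0 -34 21 0; 1 0 -34 21 0; 1 0 -34 21 0; 1 0 -34 21 0; 1 0 -34 21 0; 1 0 -34 21 0; 1 0 -34 21 0; 1 0 -34 21 0; 1 0 -34 21 0; 1 0 -34 21 0; 1 0 -34 21 0; 1 0 0 0 0; 1 0 0 0 0"
}}

```text
clock: 1.65
tool_pos: [0.4046, 0.1962, 0.4845]
eef_rot: [0.002, 0.707, -0.002, 0.707]
contact_force: [0.0, 1.1, -0.1]
opening: 1.005
```

Run:
```python
from h import *
info(); wshot("w1"); go([.40,-.15,.46],np.pi/2)
```

```text
t 1.65 tcp [0.4046 0.1962 0.4845] grasp [0.4046 0.1961 0.3375] yaw_y 1.5648 tilt 0.0008 F [ 0.0459  1.1414 -0.1234] M [0.0606 0.0123 0.003 ] open 1.005 q [-0.3639  0.3564 -0.2672  1.9516  0.1237  0.8496  0.8678]
shift mm [  24.5 -348.1   -3. ] turn -0.002 (after turn shift: [  24.5 -348.1   -3.6])
```

View pics/w1.png

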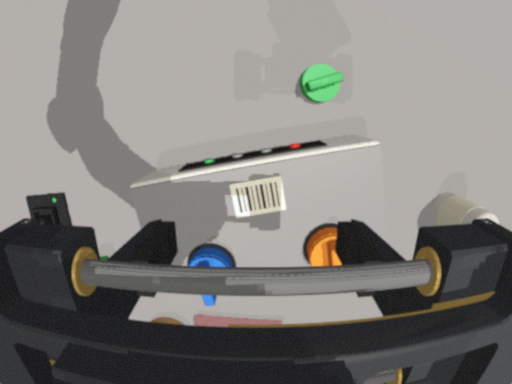

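The wrist view shows the label centred at about (258,197), the blue cap at (210,262), and the orange cap half hidden at (328,250). The dock is at the far left, (48,215). I'll compute these and take a second view on the way towards the dock.

Run:
```python
from h import *
f=np.load("w1.npz"); p,A=f["p"],f["A"]
for n,u,v,z in [("label",258,197,.110),("lab tl",231,184,.11),("lab tr",280,178,.11),("lab br",285,210,.11),("lab bl",235,216,.11),("deck cornL",133,186,.11),("deck cornR",379,144,.11)]:
    print(n,wplane(u,v,z,p,A),f["d"][v,u])
go([.47,.10,.50]); go([.47,-.20,.42])
im=cv2.imread("pics/w1.png"); cv2.imwrite("pics/w1c.png",cv2.resize(im[120:320,120:400],None,fx=2.8,fy=2.8,interpolation=cv2.INTER_CUBIC))
```

```text
label [0.445  0.1987 0.11  ] 0.3697237
lab tl [0.4281 0.1655 0.11  ] 0.36635607
lab tr [0.4209 0.2258 0.11  ] 0.36372417
lab br [0.4625 0.2328 0.11  ] 0.37456307
lab bl [0.4701 0.1694 0.11  ] 0.37636957
deck cornL [0.4297 0.0356 0.11  ] 0.37339842
deck cornR [0.3767 0.3523 0.11  ] 0.35895586
shift mm [-15.4 -97.9  66.5]
shift mm [  64.5 -398.    67.1]
```

View pics/w1c.png

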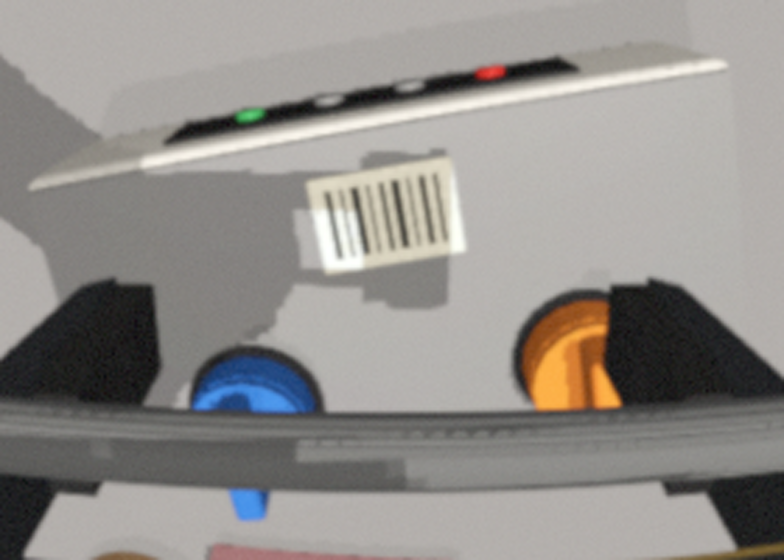

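Emit:
{"fn": "carry_out", "kwargs": {
  "targets": "1 0 -34 16 -0.03; 1 0 -34 16 -0.03; 1 0 -34 16 -0.03; 1 0 -34 16 0; 1 0 -34 16 0; 1 0 -34 16 0; 1 0 -34 16 0; 1 0 -34 16 0; 1 0 -34 16 0; 1 0 -34 16 0; 1 0 0 0 0; 1 0 0 0 0"
}}

```text
clock: 2.7
tool_pos: [0.5884, -0.1288, 0.4839]
eef_rot: [-0.031, 0.707, 0.032, 0.706]
contact_force: [-0.4, 1.0, -0.5]
opening: 1.003
```

Run:
```python
from h import *
info(); wshot("w2")
im=cv2.imread("pics/w2.png"); cv2.imwrite("pics/w2c.png",cv2.resize(im,None,fx=1.5,fy=1.5,interpolation=cv2.INTER_CUBIC))
```

```text
t 2.7 tcp [ 0.5884 -0.1288  0.4839] grasp [ 0.5883 -0.1287  0.3369] yaw_y 1.6603 tilt 0.001 F [-0.4028  0.9787 -0.4952] M [0.0418 0.0427 0.0095] open 1.003 q [ 0.2682  0.5775 -0.2253  1.5307  0.1402  1.0499  1.6686]
```

View pics/w2c.png

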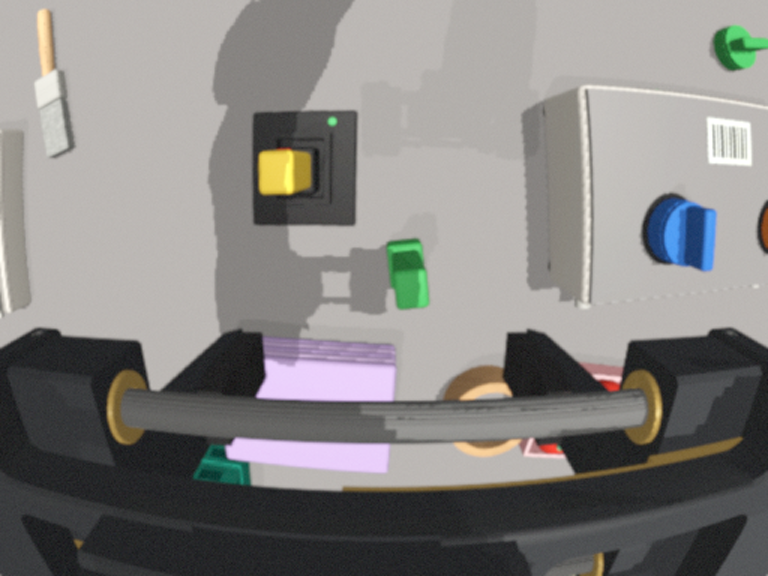

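The yellow scanner is in the dock in this wrist view, with its top face at about (276,173) in the enlarged picture. The dock's corners are (253,112), (357,111), (356,224) and (254,224), and the green look-alike stands outside it at (408,273).

Run:
```python
from h import *
f=np.load("w2.npz"); p,A=f["p"],f["A"]
for n,u,v,z in [("topTL",260,151,.126),("topTR",292,150,.126),("topBR",293,195,.126),("topBL",260,193,.126),("d1",253,112,.008),("d2",357,111,.008),("d3",356,224,.008),("d4",254,224,.008),("green top",414,292,.118)]:
    print(n,wplane(u/1.5-.2,v/1.5-.2,z,p,A))
im=cv2.imread("pics/w2.png"); cv2.imwrite("pics/w2d.png",cv2.resize(im[65:160,155:250],None,fx=6,fy=6,interpolation=cv2.INTER_CUBIC))
go([.56,-.215,.44])
```

```text
topTL [ 0.5173 -0.2298  0.126 ]
topTR [ 0.5155 -0.2046  0.126 ]
topBR [ 0.5499 -0.2014  0.126 ]
topBL [ 0.5499 -0.2278  0.126 ]
d1 [ 0.4747 -0.2741  0.008 ]
d2 [ 0.4689 -0.1661  0.008 ]
d3 [ 0.5847 -0.1574  0.008 ]
d4 [ 0.5927 -0.2656  0.008 ]
green top [ 0.6206 -0.101   0.118 ]
shift mm [ 44.  -85.2 -35.9]
```

View pics/w2d.png

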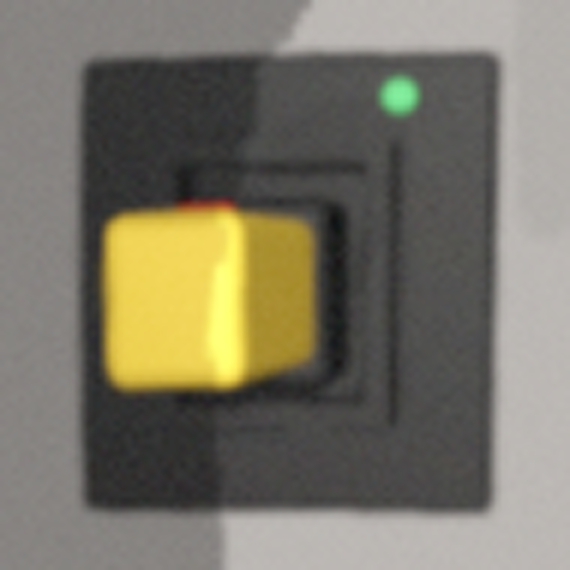

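Emit:
{"fn": "carry_out", "kwargs": {
  "targets": "1 11 -21 -9 0.02; 1 11 -21 -9 0; 1 11 -21 -9 0; 1 11 -22 -9 0; 1 0 0 0 0; 1 0 0 0 0"
}}

```text
clock: 3.25
tool_pos: [0.5577, -0.2149, 0.4404]
eef_rot: [-0.025, 0.707, 0.026, 0.706]
contact_force: [0.8, 0.6, 0.7]
opening: 1.003
```

Run:
```python
from h import *
info(); wshot("w3")
im=cv2.imread("pics/w3.png"); cv2.imwrite("pics/w3c.png",cv2.resize(im[40:240,160:360],None,fx=3,fy=3,interpolation=cv2.INTER_CUBIC))
```

```text
t 3.25 tcp [ 0.5577 -0.2149  0.4404] grasp [ 0.5575 -0.2147  0.2934] yaw_y 1.6422 tilt 0.0021 F [0.7542 0.5846 0.7422] M [ 0.0946 -0.0002 -0.0125] open 1.003 q [ 0.4167  0.6136 -0.2179  1.6064  0.1534  0.9403  1.7886]
```

View pics/w3c.png

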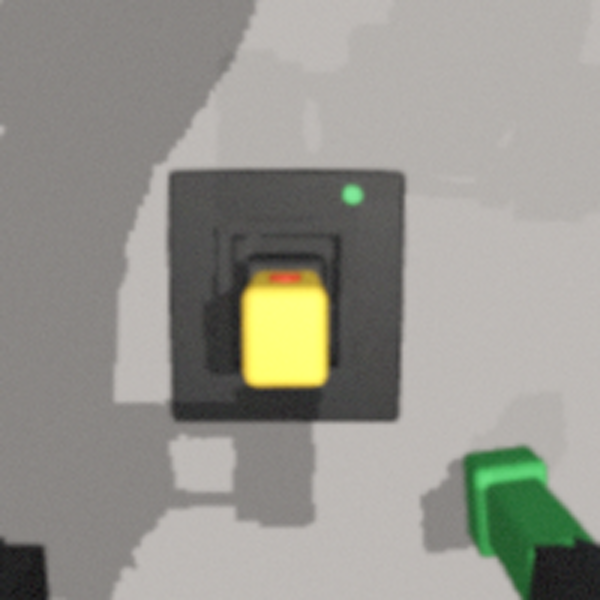

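Run:
```python
from h import *
f=np.load("w2.npz"); g=np.load("w3.npz")
print("scan top",tri2(wray(183.2,114.9,f["p"],f["A"]),wray(255.1,151.6,g["p"],g["A"])))
c=np.array([wplane(160+u/3-.3,40+v/3-.3,.008,g["p"],g["A"]) for u,v in [(170,172),(404,173),(399,420),(174,420)]]); print(c,c.mean(0))
c2=np.array([wplane(160+u/3-.3,40+v/3-.3,.126,g["p"],g["A"]) for u,v in [(245,285),(328,285),(328,387),(244,387)]]); print(c2,c2.mean(0))
go([.533,-.216,.242])
```

```text
scan top (array([ 0.5331, -0.2167,  0.1247]), np.float64(0.0009398328069778987))
[[ 0.4762 -0.274   0.008 ]
 [ 0.4691 -0.1671  0.008 ]
 [ 0.5853 -0.159   0.008 ]
 [ 0.5929 -0.2661  0.008 ]] [ 0.5309 -0.2165  0.008 ]
[[ 0.5166 -0.2313  0.126 ]
 [ 0.5146 -0.204   0.126 ]
 [ 0.5489 -0.2013  0.126 ]
 [ 0.5509 -0.2295  0.126 ]] [ 0.5327 -0.2165  0.126 ]
shift mm [199.   -0.8 -25.7]
```

Emit:
{"fn": "carry_out", "kwargs": {
  "targets": "1 10 -0.4 -13 0; 1 30 -0.4 -12.7 0; 1 35 0 0 0; 1 35 0 0 0; 1 30 0 0 0; 1 25 0 0 0; 1 20 0 0 0; 1 14 0 0 0; 1 0 0 0 0; 1 0 0 0 0",
  "force": 25
}}

```text
clock: 4.13
tool_pos: [0.5335, -0.2166, 0.242]
eef_rot: [-0.025, 0.706, 0.027, 0.707]
contact_force: [1.0, 0.2, 0.4]
opening: 1.002
```

Run:
```python
from h import *
info(); wshot("w4")
```

```text
t 4.13 tcp [ 0.5335 -0.2166  0.242 ] grasp [ 0.5336 -0.2164  0.095 ] yaw_y 1.6444 tilt 0.0018 F [0.9624 0.1644 0.448 ] M [0.0407 0.0814 0.0248] open 1.002 q [ 0.3902  0.8615 -0.1451  1.8366  0.2453  0.4606  1.7192]
```

View pics/w4.png

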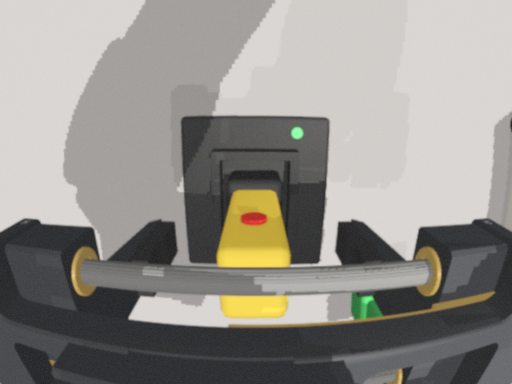

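The yellow handle sits centred between the pads, with its top at (253,270). Closing.

Emit:
{"fn": "carry_out", "kwargs": {
  "targets": "0 0 0 0 0; 0 0 0 0 0; 0 0 0 0 0; 0 0 0 0 0; 0 0 0 0 0; 0 0 0 0 0; 0 0 0 0 0; 0 0 0 0 0; 0 0 0 0 0; 0 0 0 0 0",
  "force": 25
}}

```text
clock: 5.02
tool_pos: [0.5324, -0.2189, 0.2415]
eef_rot: [-0.025, 0.707, 0.025, 0.707]
contact_force: [-0.6, -0.2, -1.8]
opening: 0.317
```

Run:
```python
from h import *
info()
```

```text
t 5.02 tcp [ 0.5324 -0.2189  0.2415] grasp [ 0.5324 -0.2189  0.0945] yaw_y 1.6411 tilt 0.0004 F [-0.5833 -0.1836 -1.7599] M [ 0.0228 -0.0063 -0.0506] open 0.317 q [ 0.393   0.8622 -0.1429  1.8371  0.2458  0.4597  1.7195]
```

Emit:
{"fn": "carry_out", "kwargs": {
  "targets": "0 -8 0 0 0; 0 -15 0 0 0; 0 -22 0 0 0; 0 -30 0 0 0; 0 -30 0 0 0; 0 -30 0 0 0; 0 -25 0 0 0; 0 -17 0 0 0; 0 0 0 0 0; 0 0 0 0 0"
}}

```text
clock: 5.85
tool_pos: [0.5323, -0.219, 0.4193]
eef_rot: [-0.025, 0.706, 0.025, 0.707]
contact_force: [-0.4, -0.9, -1.7]
opening: 0.316
```

Run:
```python
from h import *
info(); wshot("w5"); go([.445,.1985,.420])
```

```text
t 5.85 tcp [ 0.5323 -0.219   0.4193] grasp [ 0.5325 -0.2191  0.2723] yaw_y 1.6409 tilt 0.0014 F [-0.4142 -0.8533 -1.7412] M [-0.0269 -0.02    0.0172] open 0.316 q [ 0.441   0.6067 -0.2196  1.7014  0.1663  0.8504  1.7904]
shift mm [ -1.7 422.5 -57.4]
```

View pics/w5.png

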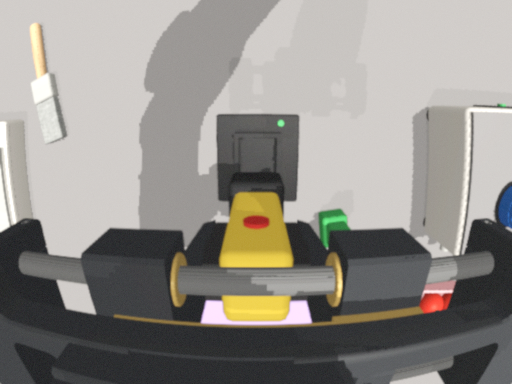

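The scanner is held upright at (256,240), and the emptied dock pocket shows at (258,155). Now to the label.

Emit:
{"fn": "carry_out", "kwargs": {
  "targets": "0 0 15 -2 0; 0 0 25 -3.5 0; 0 0 32 -4.5 0; 0 0 32 -4.5 0; 0 0 32 -4.5 0; 0 0 32 -4.5 0; 0 0 32 -4.5 0; 0 0 32 -4.5 0; 0 0 32 -4.5 0; 0 0 32 -4.5 0; 0 0 32 -4.5 0; 0 0 32 -4.5 0; 0 0 30 -3.5 0; 0 0 20 -2 0; 0 0 12.5 -1 0; 0 0 0 0 0; 0 0 0 0 0"
}}

```text
clock: 7.32
tool_pos: [0.4449, 0.1989, 0.4176]
eef_rot: [-0.026, 0.708, 0.025, 0.706]
contact_force: [-0.5, 0.0, -1.6]
opening: 0.314
```

Run:
```python
from h import *
info(); wshot("w6"); go([.445,.1985,.420])
for n in ("scene","side"):
    im,d=eyes.snapshot(n); cv2.imwrite(f"pics/{n}6.png",im)
    x,y=(250,120) if n=="scene" else (220,140)
    cv2.imwrite(f"pics/{n}6c.png",cv2.resize(im[y:y+140,x:x+130],None,fx=4,fy=4,interpolation=cv2.INTER_CUBIC))
a=cv2.imread("pics/scene6c.png");b=cv2.imread("pics/side6c.png"); cv2.imwrite("pics/s6.png",cv2.resize(np.hstack([a,b]),None,fx=.75,fy=.75))
```

```text
t 7.32 tcp [0.4449 0.1989 0.4176] grasp [0.4445 0.1987 0.2706] yaw_y 1.6434 tilt 0.003 F [-0.5372  0.0047 -1.5735] M [-0.069  -0.0179 -0.0109] open 0.314 q [-0.3879  0.4954 -0.1932  1.9532  0.1402  0.7087  0.978 ]
shift mm [-2.2  0.7 -0.3]
```

View pics/w6.png

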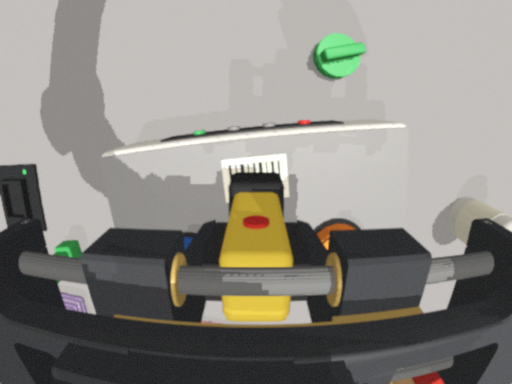

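View pics/s6.png

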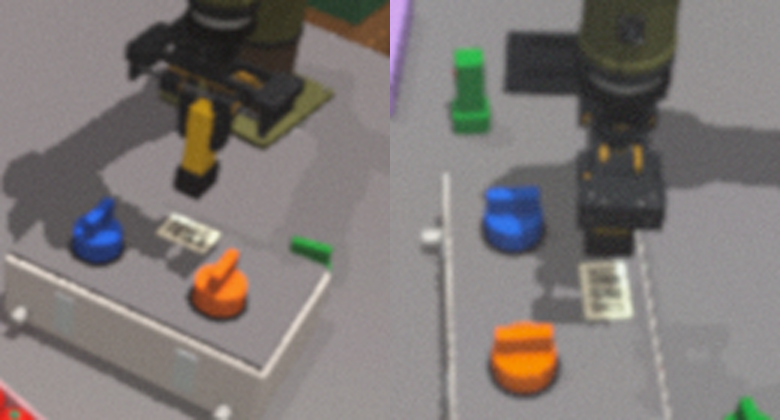

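Run:
```python
from h import *
g=np.load("w6.npz"); a=wplane(222,161,.11,g["p"],g["A"]);b=wplane(286,156,.11,g["p"],g["A"]); m=(a+b)/2; print(a,b,m+.022*np.array([.986,.165,0]))
k=lambda x,y:(250+x/3,120+y/3)
# nose bottom corner nearest camera scene, scene6
for n,u,v in [("scene",*k(179,190)),("scene",*k(206,194))]:
    print(onplane(n,u,v,.185))
```

```text
[0.4299 0.1645 0.11  ] [0.4204 0.2268 0.11  ] [0.4469 0.1993 0.11  ]
[0.4661 0.1903 0.185 ]
[0.45   0.2174 0.185 ]
```

Emit:
{"fn": "carry_out", "kwargs": {
  "targets": "0 0 0 0 0; 0 0 0 0 0; 0 0 0 0 0; 0 0 0 0 0; 0 0 0 0 0; 0 0 0 0 0; 0 0 0 0 0; 0 0 0 0 0; 0 0 0 0 0; 0 0 0 0 0; 0 0 0 0 0; 0 0 0 0 0; 0 0 0 0 0; 0 0 0 0 0; 0 0 0 0 0; 0 0 0 0 0; 0 0 0 0 0; 0 0 0 0 0; 0 0 0 0 0; 0 0 0 0 0"
}}

```text
clock: 9.13
tool_pos: [0.446, 0.1984, 0.4187]
eef_rot: [-0.025, 0.707, 0.025, 0.707]
contact_force: [0.5, 0.4, -2.4]
opening: 0.316
```

Emit:
{"fn": "carry_out", "kwargs": {
  "targets": "0 0 0 0 0; 0 0 0 0 0; 0 0 0 0 0; 0 0 0 0 0; 0 0 -15 2 0; 0 0 -25 3.5 0; 0 0 -32 4.5 0; 0 0 -32 4.5 0; 0 0 -32 4.5 0; 0 0 -32 4.5 0; 0 0 -32 4.5 0; 0 0 -32 4.5 0; 0 0 -32 4.5 0; 0 0 -32 4.5 0; 0 0 -32 4.5 0; 0 0 -32 4.5 0; 0 0 -30 3.5 0; 0 0 -20 2 0; 0 0 -12.5 1 0; 0 0 0 0 0"
}}

```text
clock: 10.8
tool_pos: [0.5322, -0.2222, 0.4183]
eef_rot: [-0.024, 0.707, 0.023, 0.707]
contact_force: [-0.4, 0.1, -2.1]
opening: 0.314
```

Emit:
{"fn": "carry_out", "kwargs": {
  "targets": "0 20 0 0 0; 0 30 0 0 0; 0 30 0 0 0; 0 20 0 0 0; 0 10 0 0 0; 0 0 0 0 0; 0 0 0 0 0"
}}

```text
clock: 11.38
tool_pos: [0.5329, -0.2179, 0.3091]
eef_rot: [-0.025, 0.707, 0.026, 0.707]
contact_force: [0.1, 0.7, -0.4]
opening: 0.317
```

Run:
```python
from h import *
info(); wshot("w7"); go([.5324,-.2189,.2415])
```

```text
t 11.38 tcp [ 0.5329 -0.2179  0.3091] grasp [ 0.5329 -0.2178  0.1621] yaw_y 1.6426 tilt 0.0008 F [ 0.0621  0.6601 -0.3901] M [-0.018  -0.0347 -0.0202] open 0.317 q [ 0.4143  0.756  -0.1813  1.804   0.2191  0.601   1.7427]
shift mm [68.3 -0.5 -0.9]
```

View pics/w7.png

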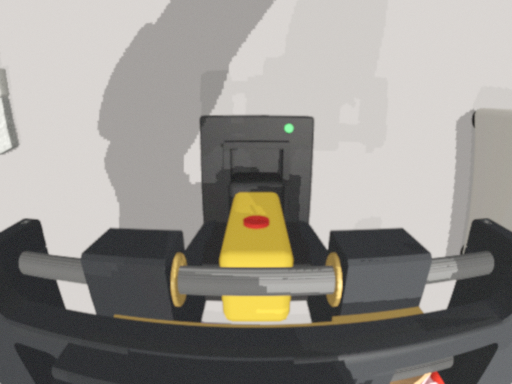

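Nose and pocket line up sideways, at about x=257. Lowering the rest.

Emit:
{"fn": "carry_out", "kwargs": {
  "targets": "0 12 0 0 0; 0 12 0 0 0; 0 10 0 0 0; 0 8 0 0 0; 0 8 0 0 0; 0 6 0 0 0; 0 5 0 0 0; 0 4 0 0 0; 0 1.5 0 0 0; 0 0 0 0 0; 0 0 0 0 0"
}}

```text
clock: 12.35
tool_pos: [0.5326, -0.219, 0.2423]
eef_rot: [-0.025, 0.707, 0.025, 0.707]
contact_force: [0.5, -0.5, -2.3]
opening: 0.316
```

Run:
```python
from h import *
info()
```

```text
t 12.35 tcp [ 0.5326 -0.219   0.2423] grasp [ 0.5326 -0.219   0.0953] yaw_y 1.641 tilt 0.0003 F [ 0.4737 -0.5271 -2.2872] M [0.0066 0.0234 0.0267] open 0.316 q [ 0.3944  0.8611 -0.1452  1.8366  0.249   0.4613  1.7165]
```

Emit:
{"fn": "carry_out", "kwargs": {
  "targets": "0 0.8 0 0 0; 0 0 0 0 0; 0.4 0 0 0 0; 0.5 0 0 0 0; 0.7 0 0 0 0; 1 0 0 0 0; 1 0 0 0 0; 1 0 0 0 0; 1 0 0 0 0; 1 0 0 0 0; 1 0 0 0 0"
}}

```text
clock: 13.27
tool_pos: [0.5325, -0.219, 0.2414]
eef_rot: [-0.025, 0.707, 0.025, 0.707]
contact_force: [-0.6, 0.3, -0.5]
opening: 0.972
```

Run:
```python
from h import *
info(); wshot("w8")
```

```text
t 13.27 tcp [ 0.5325 -0.219   0.2414] grasp [ 0.5325 -0.219   0.0944] yaw_y 1.641 tilt 0.0001 F [-0.5782  0.2901 -0.4752] M [-0.031   0.0178  0.016 ] open 0.972 q [ 0.3941  0.8626 -0.1447  1.837   0.2494  0.4596  1.7162]
```

View pics/w8.png

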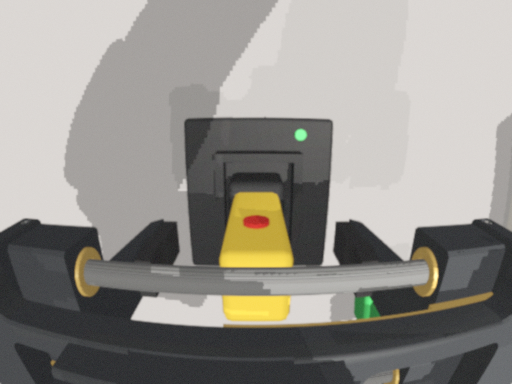

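Emit:
{"fn": "carry_out", "kwargs": {
  "targets": "1 -10 0 0 0; 1 -25 0 0 0; 1 -35 0 0 0; 1 -40 0 0 0; 1 -40 0 0 0; 1 -40 0 10 0; 1 -30 0 15 0; 1 0 0 15 0; 1 0 0 0 0; 1 0 0 0 0"
}}

```text
clock: 14.15
tool_pos: [0.5721, -0.2159, 0.4617]
eef_rot: [-0.025, 0.707, 0.025, 0.707]
contact_force: [-0.5, -1.4, -0.5]
opening: 1.002
```

Run:
```python
from h import *
info(); wshot("w9"); go([.57,.20,.48],np.pi/2+.167)
im=cv2.imread("pics/w9.png"); cv2.imwrite("pics/w9c.png",cv2.resize(im[40:240,160:360],None,fx=3,fy=3,interpolation=cv2.INTER_CUBIC))
```

```text
t 14.15 tcp [ 0.5721 -0.2159  0.4617] grasp [ 0.5721 -0.2158  0.3147] yaw_y 1.6417 tilt 0.0003 F [-0.5465 -1.4269 -0.5378] M [0.0058 0.0299 0.0445] open 1.002 q [ 0.4131  0.6121 -0.2263  1.5349  0.1525  1.0122  1.7872]
shift mm [-19.  415.2  27.8] turn -0.097 (after turn shift: [-19.  410.6  67.7])
```

View pics/w9c.png

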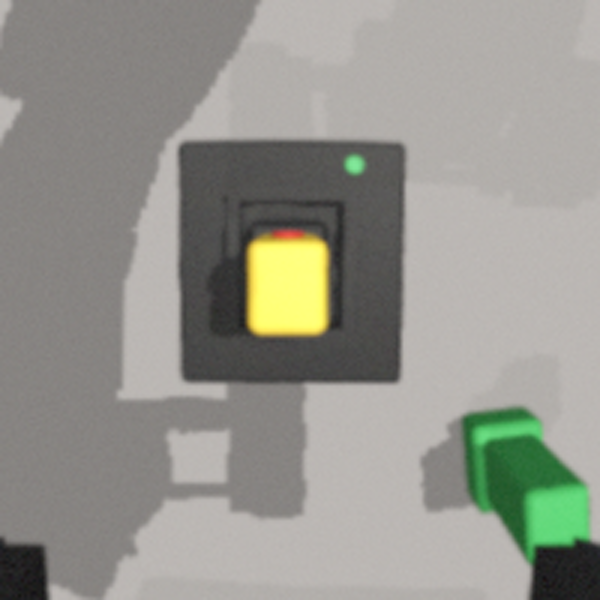

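The scanner stands in the pocket, its top at (288,287) in the crop. Checking its centre against the dock's while I move on to view the caps.

Run:
```python
from h import *
g=np.load("w9.npz")
c=np.array([wplane(160+u/3-.3,40+v/3-.3,.008,g["p"],g["A"]) for u,v in [(180,143),(405,144),(400,382),(183,382)]]); print(c.mean(0))
c2=np.array([wplane(160+u/3-.3,40+v/3-.3,.126,g["p"],g["A"]) for u,v in [(248,238),(328,238),(328,335),(248,335)]]); print(c2.mean(0))
```

```text
[ 0.531  -0.2166  0.008 ]
[ 0.5328 -0.2184  0.126 ]
```

Emit:
{"fn": "carry_out", "kwargs": {
  "targets": "1 -4 30 2 0; 1 -4 37 2.5 0; 1 -4 37 2.5 0; 1 -4 37 2.5 0; 1 -3 37 2.5 0; 1 0 37 2.5 0; 1 0 37 2.5 0; 1 0 37 2.5 0; 1 0 37 2.5 0; 1 0 37 2.5 0; 1 0 30 2.5 0; 1 0 22 1 0; 1 0 0 0 -0.048; 1 0 0 0 -0.048; 1 0 0 0 0; 1 0 0 0 0"
}}

```text
clock: 15.53
tool_pos: [0.5707, 0.1988, 0.4794]
eef_rot: [-0.058, 0.706, 0.058, 0.704]
contact_force: [0.5, -0.0, -1.1]
opening: 1.0
```

Run:
```python
from h import *
info(); wshot("w10")
im=cv2.imread("pics/w10.png"); cv2.imwrite("pics/w10c.png",cv2.resize(im[60:240,130:390],None,fx=3,fy=3,interpolation=cv2.INTER_CUBIC))
```

```text
t 15.53 tcp [0.5707 0.1988 0.4794] grasp [0.5703 0.1985 0.3324] yaw_y 1.735 tilt 0.003 F [ 0.5205 -0.0002 -1.0985] M [ 0.0064 -0.0639 -0.0149] open 1.0 q [-0.2671  0.587  -0.2534  1.5292  0.161   1.0489  1.1743]
```

View pics/w10c.png

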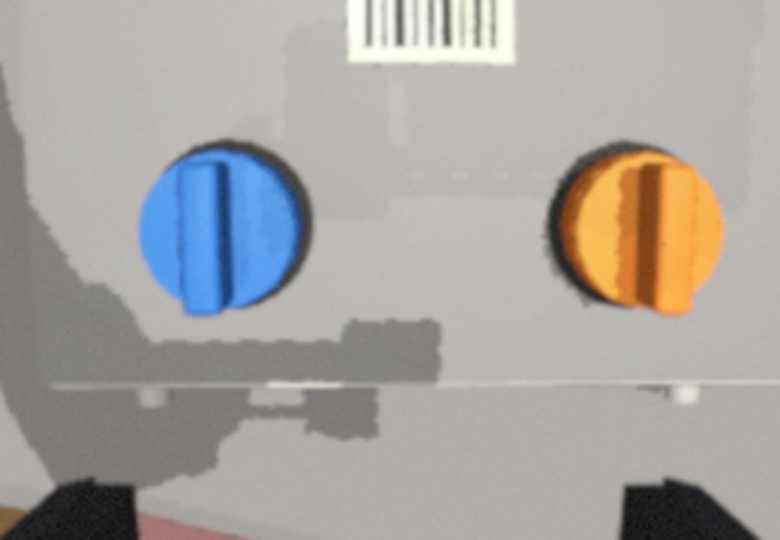

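The orange cap is at (645,228) in the crop, its bar top centred at (676,239) and lying along the image's vertical. The blue cap is at (222,228). This is the orange cap on the deck; the green one stands apart on the table.

Run:
```python
from h import *
g=np.load("w10.npz")
for n,u,v,z in [("O bar",676,239,.171),("O bar end1",677,165,.171),("O bar end2",675,313,.171),("B bar",203,239,.171),("Oskirt L",560,228,.141),("Oskirt R",724,228,.141),("O top",645,150,.141)]:
    print(n,wplane(130+u/3-.3,60+v/3-.3,z,g["p"],g["A"]))
go([.55,.285,.44])
```

```text
O bar [0.5146 0.2906 0.171 ]
O bar end1 [0.4902 0.2859 0.171 ]
O bar end2 [0.5394 0.2959 0.171 ]
B bar [0.5415 0.1357 0.171 ]
Oskirt L [0.5202 0.2568 0.141 ]
Oskirt R [0.5076 0.3194 0.141 ]
O top [0.4859 0.2828 0.141 ]
shift mm [39.6 88.5 -6.4]
```

The caps come out 115 mm from my label point, where the text says 103 mm. I need to resolve that before touching the cap, because it bears on step 1.

Run:
```python
from h import *
g=np.load("w10.npz"); f=np.load("w6.npz"); w1=np.load("w1.npz")
W=lambda u,v,z:wplane(130+u/3-.3,60+v/3-.3,z,g["p"],g["A"])
O=W(676,239,.171);B=W(203,239,.171); m=(O+B)/2; y=(O-B)[:2];y/=np.linalg.norm(y); x=np.array([y[1],-y[0]])
print("sep",np.linalg.norm((O-B)[:2]),"yaw",np.arctan2(x[1],x[0]))
def df(P): d=(P-m)[:2]; return np.round([d@x*1000+30,d@y*1000],1)
print("label edge corners w10",df(W(350,63,.11)),df(W(514,64,.11)))
print("neck ring O w10: left,bottom/top edges",df(W(548,235,.114)),df(W(628,143,.114)),"B",df(W(312,225,.114)),df(W(225,141,.114)))
print("far deck edge",df(W(430,384,.11)))
V=lambda u,v,z:wplane(120+u/2.8-.3,120+v/2.8-.3,z,w1["p"],w1["A"])
for q in [(307,182),(450,156),(465,250),(325,273)]: print("w1 label",df(V(*q,.11)))
print("w1 near edge",df(V(385,118,.11)), "corner L,R",df(V(30,190,.11)),df(V(727,66,.11)))
print("w1 blue ring left/top",df(V(190,400,.114)),df(V(255,346,.114)))
im=cv2.imread("pics/w10.png"); cv2.imwrite("pics/w10d.png",cv2.resize(im[0:200,60:460],None,fx=2,fy=2,interpolation=cv2.INTER_CUBIC))
```

```text
sep 0.1571894110931223 yaw 0.17184980698922772
label edge corners w10 [-32.3 -31.7] [-32.3  31.8]
neck ring O w10: left,bottom/top edges [34.8 45.1] [-2.4 76.9] B [ 30.8 -46.9] [ -2.9 -80.2]
far deck edge [95.9 -0.8]
w1 label [-76.  -32.1]
w1 label [-76.5  31.7]
w1 label [-32.4  31.6]
w1 label [-32.8 -32.7]
w1 near edge [-98.    6.7] corner L,R [ -95.9 -162.6] [-96.2 163.5]
w1 blue ring left/top [  20.  -110.9] [ -3.8 -71.9]
```

View pics/w10d.png

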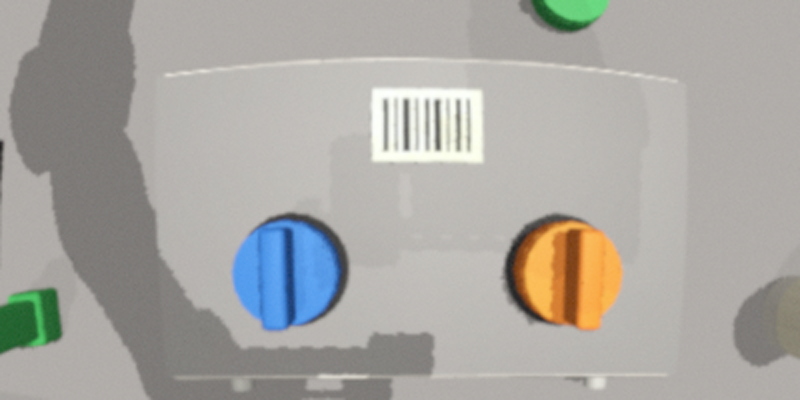

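The images agree among themselves. The label measures 44 x 64 mm and sits at doser x of about -54, while 103 mm would put it at about -35. The first scan at -54 could then be about 19 mm off if the text is right, which is just over tolerance. Time is ample, so I'll repeat the scan at about x = -44, within 18 mm under both readings, and then dock again.

Emit:
{"fn": "carry_out", "kwargs": {
  "targets": "1 0 0 0 0.048; 1 0 0 0 0.048; 1 0 -22 -1 0; 1 0 -30 -2.5 0; 1 0 -37 -2.5 0; 1 0 -37 -2.5 0; 1 0 -37 -2.5 0; 1 0 -37 -2.5 0; 1 0 -37 -2.5 0; 1 0 -37 -2.5 0; 1 3 -37 -2.5 0; 1 4 -37 -2.5 0; 1 4 -37 -2.5 0; 1 4 -37 -2.5 0; 1 4 -30 -2 0; 1 0 0 -15 0; 1 0 0 -15 0; 1 0 0 -10 0; 1 0 0 0 0; 1 0 0 0 0"
}}

```text
clock: 17.25
tool_pos: [0.5321, -0.2566, 0.4614]
eef_rot: [-0.024, 0.707, 0.024, 0.707]
contact_force: [-0.3, -0.2, 0.5]
opening: 0.998
```

Run:
```python
from h import *
info(); go([.533,-.218,.242],1.641)
```

```text
t 17.25 tcp [ 0.5321 -0.2566  0.4614] grasp [ 0.5321 -0.2566  0.3144] yaw_y 1.6392 tilt 0.0002 F [-0.2959 -0.2295  0.4642] M [-0.0304  0.0034  0.0154] open 0.998 q [ 0.5051  0.5819 -0.2292  1.5994  0.1512  0.9779  1.8669]
shift mm [219.4  38.5   3.6] turn -0.002 (after turn shift: [219.4  38.5   3.6])
```

Emit:
{"fn": "carry_out", "kwargs": {
  "targets": "1 0 20 2 0; 1 10 18.5 1.6 0; 1 30 0 0 0; 1 35 0 0 0; 1 35 0 0 0; 1 30 0 0 0; 1 30 0 0 0; 1 22 0 0 0; 1 15 0 0 0; 1 12 0 0 0; 1 0 0 0 0; 1 0 0 0 0"
}}

```text
clock: 18.25
tool_pos: [0.534, -0.2172, 0.2422]
eef_rot: [-0.025, 0.707, 0.025, 0.707]
contact_force: [-0.5, -0.1, -0.6]
opening: 0.996
```

Run:
```python
from h import *
info(); wshot("w11")
```

```text
t 18.25 tcp [ 0.534  -0.2172  0.2422] grasp [ 0.534  -0.2172  0.0952] yaw_y 1.6413 tilt 0.0002 F [-0.5282 -0.0867 -0.5526] M [ 0.0046  0.021  -0.0193] open 0.996 q [ 0.3921  0.8618 -0.1478  1.8345  0.2523  0.4635  1.7101]
```

View pics/w11.png

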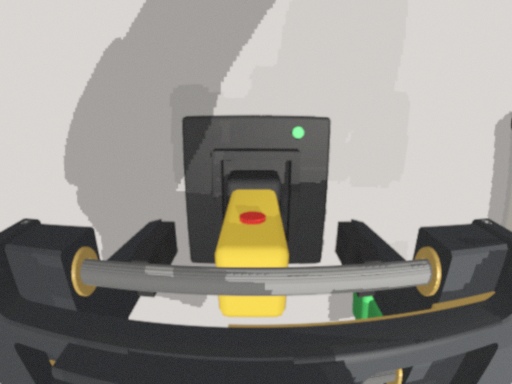

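The scanner is again centred between the pads, at (252,270). Grip and lift.

Emit:
{"fn": "carry_out", "kwargs": {
  "targets": "0 0 0 0 0; 0 0 0 0 0; 0 0 0 0 0; 0 0 0 0 0; 0 0 0 0 0; 0 0 0 0 0; 0 0 0 0 0; 0 0 0 0 0; 0 0 0 0 0; 0 0 0 0 0; 0 -8 0 0 0; 0 -15 0 0 0; 0 -22 0 0 0; 0 -30 0 0 0; 0 -30 0 0 0; 0 -30 0 0 0; 0 -25 0 0 0; 0 -17 0 0 0; 0 0 0 0 0; 0 0 0 0 0",
  "force": 25
}}

```text
clock: 19.97
tool_pos: [0.5333, -0.2174, 0.42]
eef_rot: [-0.025, 0.706, 0.025, 0.707]
contact_force: [0.1, -0.3, -2.2]
opening: 0.314
```

Run:
```python
from h import *
info(); go([.455,.2004,.420])
```

```text
t 19.97 tcp [ 0.5333 -0.2174  0.42  ] grasp [ 0.5335 -0.2175  0.273 ] yaw_y 1.641 tilt 0.0014 F [ 0.0536 -0.3234 -2.2113] M [-0.0137  0.0127 -0.0259] open 0.314 q [ 0.4417  0.6066 -0.2264  1.6994  0.1708  0.8535  1.7829]
shift mm [ -0.3 422.3 -48.8]
```

Sum: y 15+25+10×32+30+20+12=422, z -49.

Emit:
{"fn": "carry_out", "kwargs": {
  "targets": "0 0 15 -2 0; 0 0 25 -3 0; 0 0 32 -3.8 0; 0 0 32 -3.8 0; 0 0 32 -3.8 0; 0 0 32 -3.8 0; 0 0 32 -3.8 0; 0 0 32 -3.8 0; 0 0 32 -3.8 0; 0 0 32 -3.8 0; 0 0 32 -3.8 0; 0 0 32 -3.8 0; 0 0 30 -3 0; 0 0 20 -2 0; 0 0 12 -1 0; 0 0 0 0 0; 0 0 0 0 0"
}}

```text
clock: 21.38
tool_pos: [0.4544, 0.1997, 0.4185]
eef_rot: [-0.026, 0.707, 0.025, 0.706]
contact_force: [0.1, -0.5, -1.0]
opening: 0.314
```

Run:
```python
from h import *
info(); go([.455,.2004,.420])
im,d=eyes.snapshot("scene"); cv2.imwrite("pics/scene12.png",cv2.resize(im[120:260,230:370],None,fx=4,fy=4))
```

```text
t 21.38 tcp [0.4544 0.1997 0.4185] grasp [0.4541 0.1994 0.2715] yaw_y 1.6419 tilt 0.0027 F [ 0.124  -0.4641 -0.9923] M [-0.0365 -0.005  -0.0111] open 0.314 q [-0.3774  0.5055 -0.1989  1.9274  0.1454  0.725   0.9805]
shift mm [-1.5  0.7  0.6]
```

Emit:
{"fn": "carry_out", "kwargs": {
  "targets": "0 0 0 0 0; 0 0 0 0 0; 0 0 0 0 0; 0 0 0 0 0; 0 0 0 0 0; 0 0 0 0 0; 0 0 0 0 0; 0 0 0 0 0; 0 0 0 0 0; 0 0 0 0 0; 0 0 0 0 0; 0 0 0 0 0; 0 0 0 0 0; 0 0 0 0 0; 0 0 0 0 0; 0 0 0 0 0; 0 0 0 0 0; 0 0 0 0 0; 0 0 0 0 0; 0 0 0 0 0"
}}

```text
clock: 23.1
tool_pos: [0.455, 0.2001, 0.4194]
eef_rot: [-0.025, 0.707, 0.025, 0.707]
contact_force: [-0.2, -0.6, -1.5]
opening: 0.317
```

Emit:
{"fn": "carry_out", "kwargs": {
  "targets": "0 0 0 0 0; 0 0 0 0 0; 0 0 0 0 0; 0 0 0 0 0; 0 0 -15 2 0; 0 0 -25 3 0; 0 0 -32 3.8 0; 0 0 -32 3.8 0; 0 0 -32 3.8 0; 0 0 -32 3.8 0; 0 0 -32 3.8 0; 0 0 -32 3.8 0; 0 0 -32 3.8 0; 0 0 -32 3.8 0; 0 0 -32 3.8 0; 0 0 -32 3.8 0; 0 0 -30 3 0; 0 0 -20 2 0; 0 0 -12 1 0; 0 0 0 0 0"
}}

```text
clock: 24.77
tool_pos: [0.5332, -0.2205, 0.4191]
eef_rot: [-0.024, 0.707, 0.023, 0.707]
contact_force: [0.6, -0.3, -1.8]
opening: 0.316
```

Emit:
{"fn": "carry_out", "kwargs": {
  "targets": "0 20 0 0 0; 0 30 0 0 0; 0 30 0 0 0; 0 20 0 0 0; 0 10 0 0 0; 0 0 0 0 0; 0 0 0 0 0"
}}

```text
clock: 25.35
tool_pos: [0.5339, -0.2163, 0.3098]
eef_rot: [-0.025, 0.707, 0.026, 0.707]
contact_force: [0.8, 0.1, -1.2]
opening: 0.311
```

Run:
```python
from h import *
info(); wshot("w13"); go([.5335,-.2174,.2422])
```

```text
t 25.35 tcp [ 0.5339 -0.2163  0.3098] grasp [ 0.5339 -0.2162  0.1628] yaw_y 1.6425 tilt 0.0008 F [ 0.8024  0.1161 -1.2115] M [-0.0183 -0.0254  0.0019] open 0.311 q [ 0.4144  0.7556 -0.187   1.8024  0.2248  0.6043  1.7341]
shift mm [68.3 -0.6 -0.9]
```

View pics/w13.png

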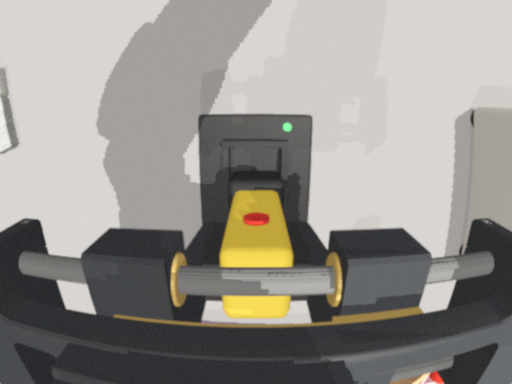

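View pics/scene12.png

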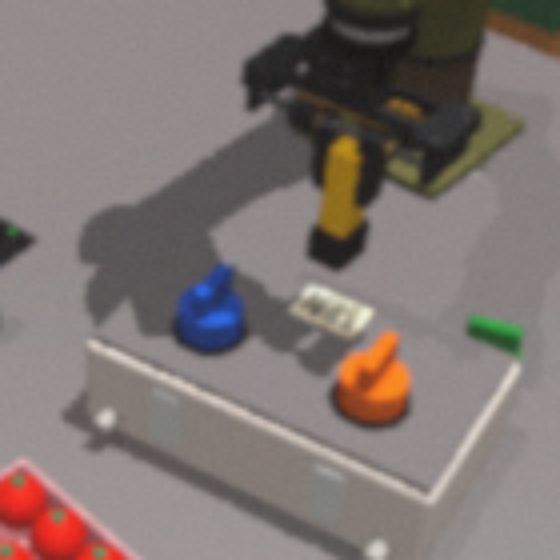

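The scanner was held upright over the label ((340,250) above (330,308) in the scene crop), and nose and pocket line up again. Lowering.

Emit:
{"fn": "carry_out", "kwargs": {
  "targets": "0 12 0 0 0; 0 12 0 0 0; 0 10 0 0 0; 0 8 0 0 0; 0 8 0 0 0; 0 6 0 0 0; 0 5 0 0 0; 0 4 0 0 0; 0 2.5 0 0 0; 0 0 0 0 0; 0 0 0 0 0"
}}

```text
clock: 26.32
tool_pos: [0.5336, -0.2175, 0.2422]
eef_rot: [-0.025, 0.706, 0.025, 0.707]
contact_force: [-0.4, 0.4, -0.0]
opening: 0.312
```

Run:
```python
from h import *
info()
```

```text
t 26.32 tcp [ 0.5336 -0.2175  0.2422] grasp [ 0.5337 -0.2175  0.0952] yaw_y 1.641 tilt 0.0005 F [-0.4158  0.4082 -0.0457] M [0.0631 0.0195 0.0375] open 0.312 q [ 0.3937  0.8617 -0.1495  1.8355  0.256   0.4625  1.7068]
```

Emit:
{"fn": "carry_out", "kwargs": {
  "targets": "0.4 0 0 0 0; 0.5 0 0 0 0; 0.7 0 0 0 0; 1 0 0 0 0; 1 0 0 0 0; 1 0 0 0 0; 1 0 0 0 0; 1 0 0 0 0; 1 0 0 0 0; 1 -10 0 0 0; 1 -25 0 0 0; 1 -35 0 0 0; 1 -40 0 0 0; 1 -40 0 0 0; 1 -40 0 10 0; 1 -30 0 15 0; 1 0 0 15 0; 1 0 0 0 0; 1 0 0 0 0"
}}

```text
clock: 27.9
tool_pos: [0.5731, -0.2143, 0.4621]
eef_rot: [-0.025, 0.707, 0.025, 0.707]
contact_force: [-0.8, 0.8, 0.2]
opening: 1.0
```

Run:
```python
from h import *
info(); wshot("w14"); go([.55,.285,.48],1.738)
im=cv2.imread("pics/w14.png"); cv2.imwrite("pics/w14c.png",cv2.resize(im[40:240,160:360],None,fx=3,fy=3,interpolation=cv2.INTER_CUBIC))
```

```text
t 27.9 tcp [ 0.5731 -0.2143  0.4621] grasp [ 0.5731 -0.2143  0.3151] yaw_y 1.6417 tilt 0.0003 F [-0.847   0.8131  0.1754] M [0.0522 0.0806 0.0881] open 1.0 q [ 0.4139  0.6127 -0.2332  1.5328  0.157   1.0149  1.7804]
shift mm [-18.4 499.9  12.7] turn -0.097 (after turn shift: [-18.4 496.4  61. ])
```

View pics/w14c.png

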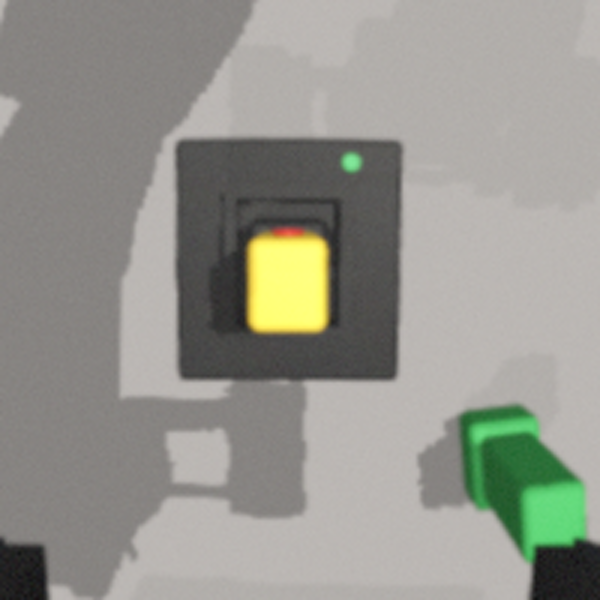

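The scanner is back in its pocket, upright. Now to the orange cap.

Emit:
{"fn": "carry_out", "kwargs": {
  "targets": "1 -4 30 1 0; 1 -4 38 1 0; 1 -4 38 1 0; 1 -4 38 1 0; 1 -2 38 1 0; 1 0 38 1 0; 1 0 38 1 0; 1 0 38 1 0; 1 0 38 1 0; 1 0 38 1 0; 1 0 38 1 0; 1 0 38 1 0; 1 0 30 1 0; 1 0 22 0 0; 1 0 0 0 -0.048; 1 0 0 0 -0.048; 1 0 0 0 0; 1 0 0 0 0"
}}

```text
clock: 29.45
tool_pos: [0.5509, 0.284, 0.4789]
eef_rot: [-0.059, 0.706, 0.057, 0.704]
contact_force: [-0.3, 0.2, 0.4]
opening: 0.999
```

Run:
```python
from h import *
info(); wshot("w15")
im=cv2.imread("pics/w15.png"); cv2.imwrite("pics/w15c.png",cv2.resize(im[60:240,160:360],None,fx=3,fy=3,interpolation=cv2.INTER_CUBIC))
```

```text
t 29.45 tcp [0.5509 0.284  0.4789] grasp [0.5506 0.2837 0.3319] yaw_y 1.735 tilt 0.0029 F [-0.34    0.2294  0.4269] M [ 0.0131  0.0071 -0.0568] open 0.999 q [-0.4073  0.6116 -0.2587  1.4809  0.1681  1.0739  1.0332]
```

View pics/w15c.png

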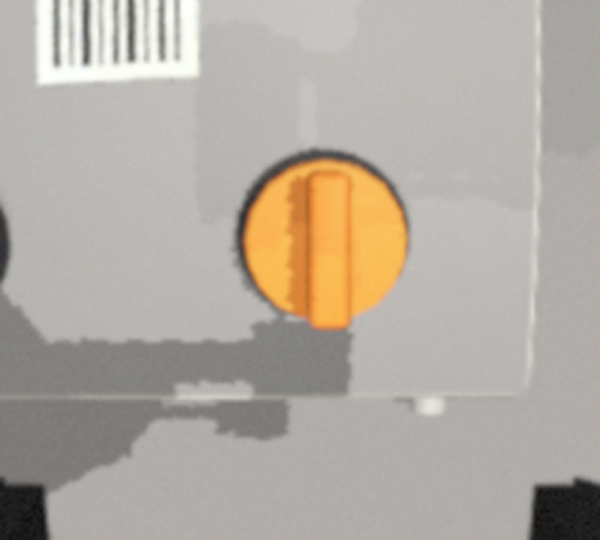

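Run:
```python
from h import *
g=np.load("w10.npz"); h=np.load("w15.npz")
a=wray(130+676/3-.3,60+239/3-.3,g["p"],g["A"]); b=wray(160+330.5/3-.3,60+250/3-.3,h["p"],h["A"])
print(tri2(a,b))
P=lambda u,v,z:wplane(160+u/3-.3,60+v/3-.3,z,h["p"],h["A"])
e1,e2=P(331,173,.171),P(330.5,328,.171);print(P(330.5,250,.171),e1,e2,"yaw",np.arctan2(*(e2-e1)[1::-1]),np.linalg.norm(e2-e1)); print("skirt c",P(326,239,.141))
go([.515,.290,.310],np.pi/2+.172)
```

```text
(array([0.5147, 0.2918, 0.1675]), np.float64(6.880430655151319e-05))
[0.5143 0.2916 0.171 ] [0.4897 0.2875 0.171 ] [0.5397 0.296  0.171 ] yaw 0.16833200660660946 0.05076746953941966
skirt c [0.5137 0.2912 0.141 ]
shift mm [169.2  12.  -34.3] turn -0.008 (after turn shift: [169.2  12.2 -34.2])
```

Emit:
{"fn": "carry_out", "kwargs": {
  "targets": "1 0 5 -17 -0.006; 1 10 8.3 -17.5 0; 1 30 0 0 0; 1 30 0 0 0; 1 30 0 0 0; 1 25 0 0 0; 1 18 0 0 0; 1 10 0 0 0; 1 0 0 0 0; 1 0 0 0 0"
}}

```text
clock: 30.33
tool_pos: [0.5152, 0.2921, 0.3271]
eef_rot: [-0.061, 0.705, 0.06, 0.704]
contact_force: [-0.5, 0.4, 1.2]
opening: 1.003
```

Run:
```python
from h import *
info(); wshot("w16"); go([.5143,.2915,.310],1.74)
```

```text
t 30.33 tcp [0.5152 0.2921 0.3271] grasp [0.5152 0.2921 0.1801] yaw_y 1.7422 tilt 0.0001 F [-0.4833  0.3691  1.1576] M [ 0.0997 -0.0107 -0.0621] open 1.003 q [-0.4667  0.7491 -0.2209  1.7395  0.2398  0.6795  0.9245]
shift mm [17.9 -0.7 -1.3] turn 0.002 (after turn shift: [17.9 -0.7 -1.3])
```

View pics/w16.png

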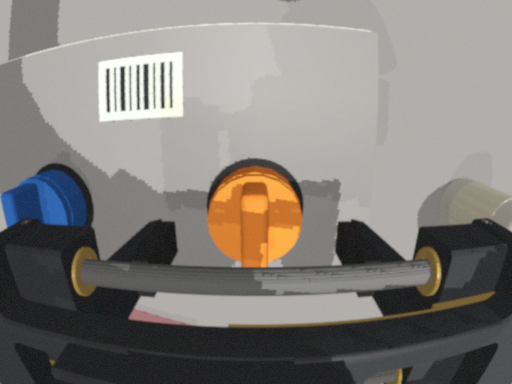

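The orange bar lies straight between the fingers at (255,220). I'll go down the last 17 mm and close with moderate force.

Emit:
{"fn": "carry_out", "kwargs": {
  "targets": "1 7 -0.5 -1 0; 1 6 0 0 0; 1 4 0 0 0; 1 0 0 0 0; 0.4 0 0 0 0; 0 0 0 0 0; 0 0 0 0 0; 0 0 0 0 0; 0 0 0 0 0; 0 0 0 0 0; 0 0 0 0 0; 0 0 0 0 0; 0 0 0 0 0; 0 0 0 0 0; 0 0 0 0 0",
  "force": 30
}}

```text
clock: 31.63
tool_pos: [0.5141, 0.2917, 0.3099]
eef_rot: [-0.061, 0.704, 0.061, 0.704]
contact_force: [0.2, -1.2, 0.5]
opening: 0.192
```

Run:
```python
from h import *
info()
```

```text
t 31.63 tcp [0.5141 0.2917 0.3099] grasp [0.5141 0.2917 0.1629] yaw_y 1.743 tilt 0.0001 F [ 0.2063 -1.2395  0.526 ] M [ 0.0678  0.056  -0.0439] open 0.192 q [-0.4717  0.7724 -0.2128  1.7554  0.2492  0.6402  0.9164]
```

Emit:
{"fn": "carry_out", "kwargs": {
  "targets": "0 0 0 0 0; 0 0 0 0 0; 0 0 0 0 0; 0 0 0 0 0"
}}

```text
clock: 31.97
tool_pos: [0.5141, 0.2916, 0.3099]
eef_rot: [-0.061, 0.704, 0.061, 0.704]
contact_force: [-0.3, 0.1, 0.4]
opening: 0.156
```

Emit:
{"fn": "carry_out", "kwargs": {
  "targets": "0 0 0 0 -0.04; 0 0 0 0 -0.04; 0 0 0 0 -0.04; 0 0 0 0 -0.04; 0 0 0 0 -0.04; 0 0 0 0 -0.04; 0 0 0 0 0; 0 0 0 0 0"
}}

```text
clock: 32.63
tool_pos: [0.5142, 0.2916, 0.3099]
eef_rot: [-0.144, 0.692, 0.144, 0.692]
contact_force: [0.5, 0.2, 0.2]
opening: 0.157
```

Run:
```python
from h import *
info()
```

```text
t 32.63 tcp [0.5142 0.2916 0.3099] grasp [0.5142 0.2916 0.1629] yaw_y 1.9818 tilt 0.0002 F [0.5331 0.188  0.2176] M [ 0.071   0.02   -0.0331] open 0.157 q [-0.4334  0.7776 -0.2799  1.7531  0.3231  0.6561  1.0871]
```

At 0.24 rad the moment stays near zero, well past the 0.15 rad hard stop, so this is the right way. Continuing to about 1.2 rad.

Emit:
{"fn": "carry_out", "kwargs": {
  "targets": "0 0 0 0 -0.08; 0 0 0 0 -0.08; 0 0 0 0 -0.08; 0 0 0 0 -0.08; 0 0 0 0 -0.08; 0 0 0 0 -0.08; 0 0 0 0 -0.08; 0 0 0 0 -0.08; 0 0 0 0 -0.08; 0 0 0 0 -0.08; 0 0 0 0 -0.08; 0 0 0 0 -0.08; 0 0 0 0 0; 0 0 0 0 0"
}}

```text
clock: 33.8
tool_pos: [0.5142, 0.2916, 0.3099]
eef_rot: [-0.447, 0.548, 0.447, 0.548]
contact_force: [0.1, 0.9, 0.0]
opening: 0.162
```

Run:
```python
from h import *
info(); wshot("w17")
im,d=eyes.snapshot("side"); cv2.imwrite("pics/side17.png",cv2.resize(im[180:310,210:340],None,fx=4,fy=4))
```

```text
t 33.8 tcp [0.5142 0.2916 0.3099] grasp [0.5142 0.2916 0.1629] yaw_y 2.94 tilt 0.0003 F [0.0835 0.9183 0.0129] M [0.0658 0.058  0.0291] open 0.162 q [-0.2866  0.8168 -0.546   1.7449  0.589   0.7491  1.8043]
```

View pics/w17.png

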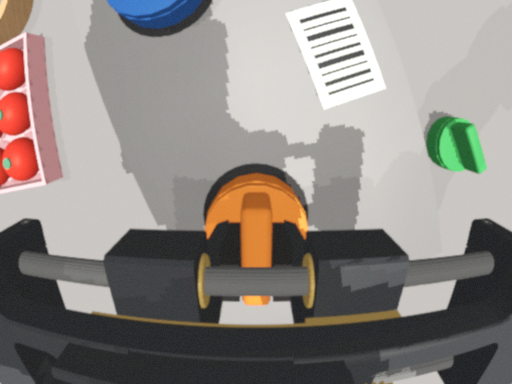

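The bar at (256,240) has turned with the gripper by 1.2 rad. Lifting slowly at first.

Emit:
{"fn": "carry_out", "kwargs": {
  "targets": "0 -3 0 0 0; 0 -5 0 0 0; 0 -6 0 0 0; 0 0 0 0 0"
}}

```text
clock: 34.23
tool_pos: [0.5144, 0.2921, 0.3254]
eef_rot: [-0.448, 0.546, 0.448, 0.548]
contact_force: [-0.3, -0.2, -0.5]
opening: 0.157
```

Run:
```python
from h import *
info()
```

```text
t 34.23 tcp [0.5144 0.2921 0.3254] grasp [0.5146 0.2923 0.1784] yaw_y 2.9427 tilt 0.0023 F [-0.2872 -0.2033 -0.5095] M [ 0.0787  0.0793 -0.0627] open 0.157 q [-0.2787  0.7966 -0.5608  1.7338  0.5728  0.7779  1.8205]
```

No resistance. Lifting on to about 105 mm.

Emit:
{"fn": "carry_out", "kwargs": {
  "targets": "0 -8 0 0 0; 0 -12 0 0 0; 0 -15 0 0 0; 0 -15 0 0 0; 0 -15 0 0 0; 0 -12 0 0 0; 0 -8 0 0 0; 0 -5 0 0 0; 0 0 0 0 0; 0 0 0 0 0; 0 0 0 0 0; 0 0 0 0 0; 0 0 0 0 0; 0 0 0 0 0"
}}

```text
clock: 35.4
tool_pos: [0.5141, 0.2916, 0.4134]
eef_rot: [-0.448, 0.547, 0.448, 0.547]
contact_force: [-0.3, 0.2, -0.9]
opening: 0.156
```

Run:
```python
from h import *
info(); wshot("w18")
for n,x,y in (("scene",190,130),("side",210,120)):
    im,d=eyes.snapshot(n); cv2.imwrite(f"pics/{n}18.png",cv2.resize(im[y:y+160,x:x+190],None,fx=4,fy=3.7,interpolation=cv2.INTER_CUBIC))
```

```text
t 35.4 tcp [0.5141 0.2916 0.4134] grasp [0.5139 0.2916 0.2664] yaw_y 2.9432 tilt 0.0009 F [-0.2798  0.2068 -0.9282] M [0.1096 0.0959 0.0118] open 0.156 q [-0.2387  0.6909 -0.6303  1.6481  0.4754  0.9616  1.9055]
```

View pics/scene18.png

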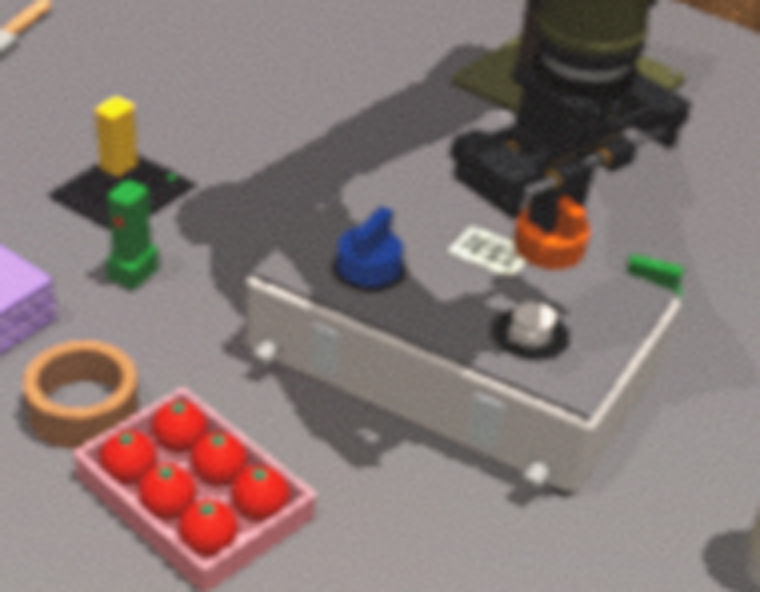

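View pics/side18.png

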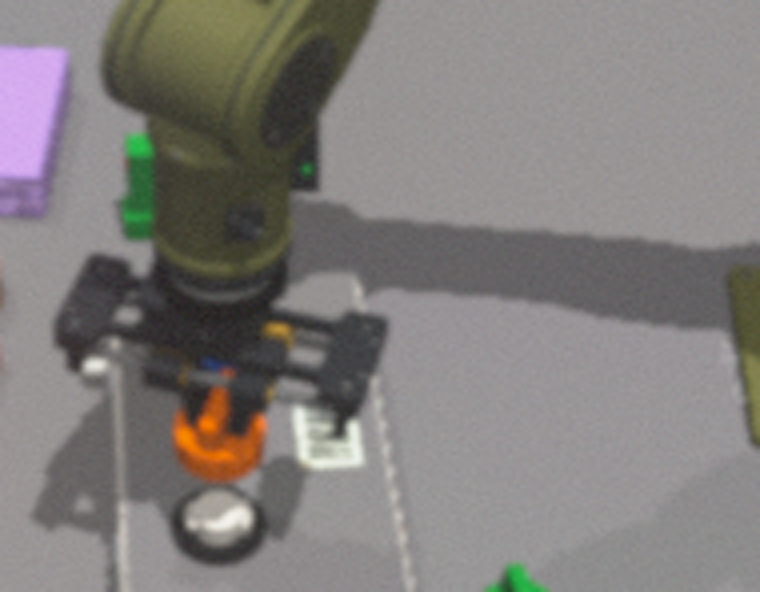

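View pics/w18.png

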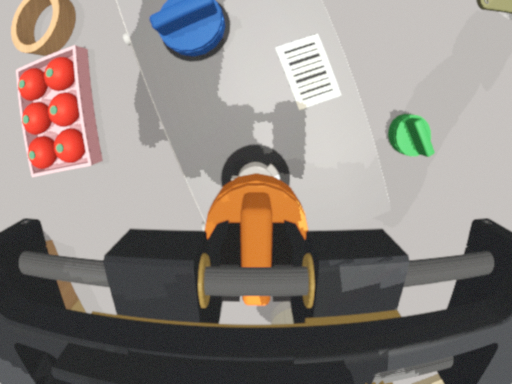

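The cap hangs level in the fingers, at (552,232) in the scene crop, over its bare neck at (535,325). The blue cap is closed and the scanner is docked. Handing in.

Run:
```python
from h import *
print(r.finish_job()); info()
```

```text
the job is handed in; nothing more can be done
None
the job is handed in; nothing more can be done
```

The job is handed in with the orange cap off and held level about 104 mm above its neck, at 35 s of the 72 s allowed. No verdict came back.

- **Scanner:** I held it upright about 75 mm above the label for about 2 s and stood it back in its dock. The wrist view after the first docking put it about 2 mm from the dock centre. After the second docking I checked by eye only, and it stood upright in the pocket.
- **Orange cap:** The thread was normal. It turned 1.2 rad anticlockwise with almost no moment and lifted without resistance.
- **Final pictures:** The neck is bare, the blue cap is closed, the scanner is in its dock, and the bystanders in view look untouched. The wrist force was below 1 N, and the grip opening matched the 14 mm bar.

**Label position disagreed with the text:** I measured the label centre 115 mm from the caps, not 103 mm, although its size and height matched. All the camera views agreed, putting it at doser x of about -54 mm instead of -35 mm. The first scan was right over the seen label. I repeated the scan and docking about 10 mm nearer the caps, which is within 18 mm of the label on either reading.

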